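# Dry the paint cup: onto the peg, timer to its stop

### The arm

A 7-joint arm with a two-finger parallel gripper is mounted at the origin on the work surface. World frame = base frame: x ahead of the robot, y to its left, z up, the work surface at z = 0. Lengths are in m, angles in rad, forces in N, time in s.
With the tool pointing down it reaches from about 0.4 to 0.85 m from the base axis. Payload 10.4 kg.
Tool frame: the origin (TCP) lies between the finger pads; the fingertips stand 14 mm ahead of it and the grasp point (between the pads) lies 5 mm behind it; z points along the fingers, y is the line along which they close (so a half turn about z gives the same grasp; the last joint's range is limited). The gripper opens to 85 mm and grips with 20 to 120 N. Pads are 22 mm wide; open, the fingers measure 114 mm over their backs; the gripper's body (76 mm by 85 mm) begins 54 mm behind the grasp point. The pads swing forward as they close: fully open they stand 13 mm farther back than shut.
Start: joints at [1.212, 0.332, -0.065, 1.46, 0.022, 1.35, -0.088], TCP at [0.206, -0.59, 0.212] pointing down, gripper open.
Joint ranges: [-2.6, 2.6], [-0.5, 2.12], [-1.47, 1.34], [0.16, 2.42], [-1.27, 4.41], [0.06, 2.06], [-2.6, 2.6]. Speed limits (rad/s): [2.22, 2.22, 2.79, 2.79, 3.14, 3.14, 3.14].

### API

Orientations are given as a unit quaternion [x, y, z, w].
In Python, from workcell import bot, viewer, spot_in, outline_of, pinpoint gives the robot as it stands.
- The arm moves only by the shell command python3 -m handwheel 'ROWS' [FORCE]. ROWS is a JSON object of lists of equal length, an entry for each row: "delta_pos": the shift along the world's x, y, z in mm, a list of three; "rotation": the turn, a rotation vector about the world's x, y, z in rad, a list of three; "hand": the opening, from 0 (shut) to 1 (fully open). A call has 1 to 20 rows; each row shifts and turns the commanded pose from where the row before left it; what a row does not reach is not made up. A row lasts 1/8 s, in which the tool goes at most 62.5 mm and 10.7 degrees, less where a joint would pass 70% of its speed; a pose out of reach is approached as far as the arm can. A call is refused whole if a number of a shift passes 62.5 or a number of a turn 0.188, either way. A call with a gripper value outside its range is refused whole. The fingers move at their own pace and stop on an object; FORCE is the grip in N (left out, the last holds). Time passes only in rows, so rows that do not move let the fingers close. It gives the time, the measured TCP pose, the force, the opening and the grip force at its end, in the units of the state.
- bot.observe(): the state, without advancing time (a new reading comes with each control period).
- viewer.camera(name): name is "scene" or "side" or "wrist"; returns the picture (480x640x3 uint8, blue, green, red); there is no depth.
- viewer.camera_info(name): a dict with "camera_matrix" (3x3 intrinsics, pixels), "eye" and "rotation" of the camera in the world. Camera axes: x right, y up, looking along -z (the intrinsics and any distortion apply to the point x, -y, -z); pixel columns grow to the right and rows downward; lengths in m; the calibration is good to about 2 mm. A picture is of the moment at which its call begins: read the wrist's pose just before it. camera_info takes no time and is no camera call; for the wrist camera it gives the pose at the moment of the call.
- bot.finish_job(): hands the job in; it is judged then, once.
Trained networks look in the newest picture that a camera, given by its name, has taken for a name from the list of things; names that differ only in an ending like _2 or _b are one class to them, and where a whole thing is asked for, a point or a joint stands for the part that bears it (a point fixed in the world has none). Each returns a list of dicts, best first, with "confidence" (0 to 1); they miss things now and then, are a little off and sometimes report something else, mostly with a low value. They report only what shows in the picture. A call takes as long as a camera call. They do not tell look-alikes from the thing itself.
- spot_in(camera, label): "bbox" ([left, top, right, bottom] in pixels, round what is visible of it).
- outline_of(camera, label): "pixels" (480x640 bool, what is visible of it) and "bbox" ([left, top, right, bottom] in pixels, round what is visible of it).
- pinpoint(camera, label): "centre" ([column, row] in pixels: a listed point, or the origin of a listed thing).
The state is a dict: "time_s": time; "qpos": joint angles; "qvel": joint speeds; "joint_efforts": joint torques, N m; "eef_pos": TCP position; "orientation": TCP orientation; "contact_force": force on the tool from outside, world axes, zero at the start; "torque": the same for the moment, N m; "width": finger opening in m; "grasp_force": force on a finger pad.
Only numpy, scipy, OpenCV 4.12 (cv2) and the standard library are available. Lean on these libraries where they do the work, as an engineer would, in place of code of your own. Each camera call takes 0.05 s, during which the arm holds its last target. There are 200 camera calls.

### The job

The green paint cup has just been rinsed: put it upside down over the drying peg that has no cup, so that it stands upright on its rim on the peg's dish, without dropping it. When it stands there, start the dryer by turning the orange timer dial clockwise as far as it will go. Leave the other things on the table where they are.

Things in the scene. Friction and masses are not known exactly. Their poses are not given: they have to be found in the camera images.
- green_cup: green plastic cup, 110 mm tall, wall 3 mm, 54 mm across at the closed base widening evenly to 68 mm at the mouth, inside depth 106 mm, about 80 g. Origin: centre of the outer face of its base; z along its axis from base to mouth. It starts leaning on the draining rest, mouth down, axis about 50 degrees below level, base uppermost
- rest: sloping draining rest on a wooden foot 150 x 100 x 8 mm: two steel rods (10 mm thick, 46 mm wide over both) that slope down to a lip; fixed. Origin: centre of the foot's underside; -x is downhill, where the cup's mouth points, roughly to the robot
- peg_free: drying peg without a cup: a grey round dish 120 mm across and 12 mm thick with a round-topped steel peg, 18 mm thick, in its middle, 94 mm above the table; fixed. Origin: centre of the dish's underside. A cup over the peg stands with its rim on the dish, its base 122 mm above the table
- peg_free_tip (a point): top of the free peg, on its axis, 94 mm above the table
- peg_taken: the other drying peg, the same, under the blue cup; it may stand on either side of the free one, about 150 mm away; fixed
- dryer: white drying blower, about 190 x 180 mm and 170 mm high, with a control panel 150 x 180 mm that slopes 28 degrees from level and faces the robot (-x of the dryer); fixed. Origin at the centre of its underside
- dial_grip (a point): on the axis of the timer dial, 30 mm out from the panel. The dial: black disc 80 mm across, 9 mm high, with an orange grip bar across it, 72 mm long, 16 mm thick, its top 41 mm out from the panel. Axes turn with the dial: z its axis, out of the panel (28 degrees from vertical, towards the robot); x along the bar, the white-marked end at -x; y across it
- dial (a joint): angle of the timer dial in rad, growing as it is turned clockwise as seen facing the panel; 0 is its anticlockwise stop. Its clockwise stop lies less than one full turn away, is not marked, and is to be felt; the dial stays where it is left, and needs about 0.15 N m to turn
- blue_cup: blue cup, same shape as the green one, already standing upside down over the taken peg; loose; origin at the centre of its closed base (now on top, 122 mm up), z towards its mouth
- tape_roll: roll of blue tape lying flat, 100 mm across, 25 mm high; origin at the centre of its underside
- white_bottle: white paint bottle with a red band and red cap, 56 mm across, 150 mm tall; origin at the centre of its underside
- yellow_bottle: yellow paint bottle with a paper band and white cap, 56 mm across, 150 mm tall; origin at the centre of its underside
- flask: grey drinking bottle, 68 mm across, 205 mm tall; origin at the centre of its underside
- brush_jar: glass jar of brushes, 80 mm across, 185 mm tall with the brushes; origin at the centre of its underside
Not all that is in view belongs to the job. Of the things like the green_cup, leave any that is black or pink; of the rest the larger one is meant.

How it is judged:
On the way, in this order (a step that is already met when the one before it is completed fails the run):
1. the green cup stands upside down over the free peg, let go (angle between green_cup's own z axis and vertical above 3.02 rad and horizontal distance between green_cup and peg_free_tip below 0.027 m and height (world z) of green_cup between 0.115 and 0.127 m and contact force between the fingers and green_cup below 0.05 N and linear speed of green_cup below 0.03 m/s), for 0.2 s.
2. the timer dial is turned clockwise to its stop (value of joint dial above 3.52 rad), for 0.2 s.
At the end, for the whole second after the job is handed in: The green cup is at rest upside down over the free peg, its rim on the dish: axis within 7 degrees of upright (mouth down), its base 115 to 127 mm above the table and within 27 mm of the peg's axis; the timer dial is within 0.08 rad of its clockwise stop (angle between green_cup's own z axis and vertical above 3.02 rad and horizontal distance between green_cup and peg_free_tip below 0.027 m and height (world z) of green_cup between 0.115 and 0.127 m and linear speed of green_cup below 0.03 m/s and value of joint dial above 3.52 rad); the robot touches nothing.
It fails at once if the green cup is dropped (moves faster than 0.6 m/s while not held) (contact force between the fingers and green_cup below 0.05 N and linear speed of green_cup above 0.6 m/s).
It fails at once if one of the other things (blue cup, tape, bottles, flask, brush jar) is moved more than 30 mm (distance of any of blue_cup, tape_roll, white_bottle, yellow_bottle, flask, brush_jar from where it was at the start of the episode above 0.03 m).
It also fails if it takes over 72 s, if anything falls off the work surface, if the arm or the gripper's body presses on something with over 40 N, if the wrist force passes 120 N, or if a joint passes its speed limit or range.

## Working session

There is one attempt and no reset: what is moved stays moved. The work goes in short steps, Python scripts to look and compute and a shell command to move; the robot and the scene stay as the last step left them, time stands still between calls to the robot, and variables do not carry over. Pictures are saved under pics/ and viewed, at most 10 in all, crops included, and the job is handed in when it is done.

```bash
ls; mkdir -p pics
cat > h.py <<'E'
import numpy as np, cv2
from workcell import bot, viewer, spot_in, outline_of, pinpoint
from scipy.spatial.transform import Rotation as R
def info(c):
    i=viewer.camera_info(c); K=np.array(i["camera_matrix"]); e=np.array(i["eye"]); r=np.array(i["rotation"])
    if r.shape!=(3,3): r=R.from_quat(r).as_matrix()
    return K,e,r
def ray(c,p,I=None):
    K,e,r=I or info(c)
    v=np.linalg.inv(K)@[p[0],p[1],1.]; d=r@[v[0],-v[1],-v[2]]
    return e,d/np.linalg.norm(d)
def onz(c,p,z,I=None):
    e,d=ray(c,p,I); return e+d*(z-e[2])/d[2]
def proj(c,P,I=None):
    K,e,r=I or info(c); q=r.T@(np.array(P)-e); v=K@[q[0],-q[1],-q[2]]; return v[:2]/v[2]
def tri(rays):
    A=np.zeros((3,3));b=np.zeros(3)
    for e,d in rays:
        M=np.eye(3)-np.outer(d,d);A+=M;b+=M@e
    x=np.linalg.solve(A,b); return x,[np.linalg.norm((np.eye(3)-np.outer(d,d))@(x-e)) for e,d in rays]
E
python3 - <<'E'
from h import *
print(viewer.camera_info("scene"));print(viewer.camera_info("side"))
ims=[]
for c in("scene","side"):
    cv2.imwrite(f"pics/{c}0.png",viewer.camera(c))
    for l in ["green_cup","rest","peg_free","peg_free_tip","dial_grip","dryer","blue_cup","peg_taken","tape_roll","white_bottle","yellow_bottle","flask","brush_jar"]:
        s=[(np.round(x["bbox"]).tolist(),round(x["confidence"],2)) for x in spot_in(c,l)][:3] if l!="peg_free_tip" else 0
        p=[(np.round(x["centre"],1).tolist(),round(x["confidence"],2)) for x in pinpoint(c,l)][:3]
        print(c,l,s,p)
print(bot.observe())
E
```

```text
pics
{'camera_matrix': array([[462.1071184 ,   0.        , 318.14810928],
       [  0.        , 462.1071184 , 237.32437272],
       [  0.        ,   0.        ,   1.        ]]), 'eye': array([1.51282529, 0.15172121, 0.97074229]), 'rotation': array([0.27054404, 0.31469151, 0.70243171, 0.57824292])}
{'camera_matrix': array([[457.92381494,   0.        , 311.99355429],
       [  0.        , 457.92381494, 239.49272728],
       [  0.        ,   0.        ,   1.        ]]), 'eye': array([0.13026793, 0.76756141, 0.78828783]), 'rotation': array([-0.11271596,  0.41995464,  0.87628693, -0.20749561])}
scene green_cup [([450.0, 223.0, 492.0, 245.0], 0.98), ([486.0, 257.0, 518.0, 279.0], 0.81), ([489.0, 290.0, 521.0, 320.0], 0.67)] [([447.4, 244.8], 0.92), ([487.1, 261.2], 0.9), ([487.1, 233.5], 0.7)]
scene rest [([410.0, 249.0, 466.0, 297.0], 0.86)] [([439.0, 279.5], 0.85)]
scene peg_free [([279.0, 254.0, 326.0, 288.0], 0.76)] [([299.2, 276.5], 0.83)]
scene peg_free_tip 0 [([300.3, 253.2], 0.74)]
scene dial_grip [([225.0, 210.0, 252.0, 228.0], 0.7)] [([236.5, 217.6], 0.84)]
scene dryer [([183.0, 
[... 2018 characters left out ...]
qpos': array([ 1.21241331,  0.33218719, -0.06463767,  1.46008202,  0.02162205,
        1.34987008, -0.08850408]), 'qvel': array([-0.00018763, -0.00083908, -0.00047658, -0.00155949,  0.00068158,
        0.00151667,  0.00090118]), 'joint_efforts': array([-2.50812627e-04, -6.25223637e+01,  4.88613930e-02, -3.91826928e+01,
        1.65081111e-02,  1.73313463e-03, -6.54847355e-06]), 'eef_pos': array([ 0.20593345, -0.59014564,  0.21225398]), 'orientation': array([9.85943914e-01, 1.67076609e-01, 3.57244157e-06, 7.51006025e-05]), 'contact_force': array([-0.13086934,  0.85915041, -0.40344028]), 'torque': array([-0.00114095, -0.028788  ,  0.02899515]), 'grasp_force': 0.0, 'width': 0.08578465721413027}
```

View pictures.

View pics/scene0.png

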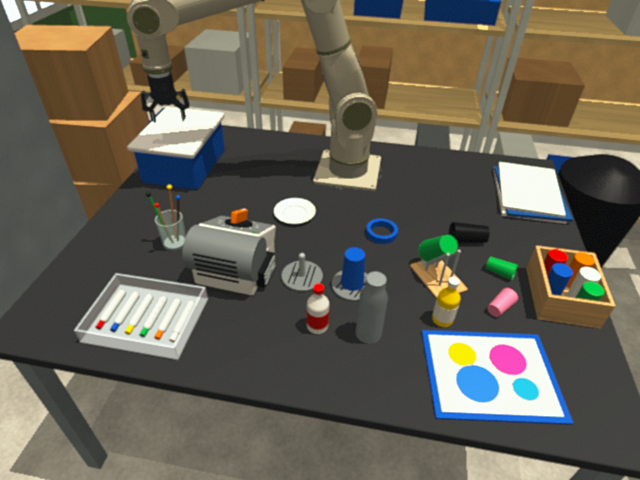

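View pics/side0.png

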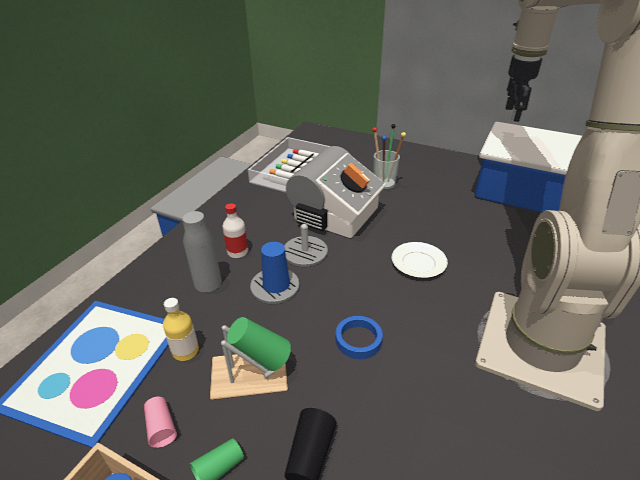

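Candidates for the cup: the large green one on the rest (scene 438,248 / side 260,345), a small green one lying down (502,268 / 218,460), a black one (469,232 / 312,445), a pink one (503,303 / 160,420), and the green item in the box (593,290). I choose the large green one on the rest. Dryer dial: scene 238,216 / side 356,177. Free peg: scene 301,255 / side 305,226.

Run:
```python
from h import *
S=info("scene");D=info("side")
def t(n,a,b): 
    x,r=tri([ray("scene",a,S),ray("side",b,D)]); print(n,x.round(4),np.round(r,4))
t("tip",(300.3,253.2),(305.4,223.9))
t("pegbase",(299.2,276.5),(304.9,254.7)); print(onz("scene",(299.2,276.5),0,S),onz("side",(304.9,254.7),0,D))
t("dial",(236.5,217.6),(358.9,173.2))
t("blue",(353.7,255.4),(271.7,253.4))
for n,a,b in [("rest",(439,279.5),(250.9,372.4)),("tape",(383.9,231.9),(357.4,344.4)),("white",(318.1,322.6),(236.7,250.1)),("yellow",(441.3,317.9),(188.5,348)),("flask",(371.9,329.7),(203.1,281.8)),("jar",(175.6,239.2),(384.8,181))]: t(n,a,b)
print("dryer side",onz("side",(346.8,216.5),0,D))
ms=[]
for c in("scene","side"):
    im=viewer.camera(c)
    o=outline_of(c,"green_cup"); print([(np.round(x["bbox"]).tolist(),round(x["confidence"],2)) for x in o])
    print([(np.round(x["centre"],1).tolist(),round(x["confidence"],2)) for x in pinpoint(c,"green_cup")])
    hsv=cv2.cvtColor(im,cv2.COLOR_BGR2HSV); m=((hsv[...,0]>45)&(hsv[...,0]<80)&(hsv[...,1]>120)&(hsv[...,2]>40)).astype(np.uint8)
    n,l,s,ce=cv2.connectedComponentsWithStats(m); print([(s[i].tolist(),ce[i].round(1).tolist()) for i in range(1,n) if s[i][4]>150])
    b=(400,200,530,330) if c=="scene" else (180,290,340,420)
    ms.append(cv2.resize(im[b[1]:b[3],b[0]:b[2]],(400,400),interpolation=cv2.INTER_CUBIC))
cv2.imwrite("pics/crop1.png",np.hstack(ms))
```

```text
tip [ 0.592  -0.057   0.0908] [0.0013 0.0013]
pegbase [ 0.5927 -0.0571 -0.0076] [0.007 0.007]
[ 0.59359267 -0.06153093  0.        ] [ 0.58881439 -0.04019111  0.        ]
dial [ 0.5334 -0.2586  0.1436] [0.003 0.003]
blue [0.5953 0.0952 0.1103] [0.0054 0.0054]
rest [ 0.5174  0.3371 -0.0031] [0.0047 0.0047]
tape [0.3467 0.1687 0.0011] [0.0044 0.0044]
white [0.7575 0.0273 0.0082] [0.0028 0.0028]
yellow [0.6686 0.3437 0.0014] [0.0012 0.0012]
flask [0.7575 0.169  0.0137] [0.0039 0.0039]
jar [ 0.5231 -0.472   0.009 ] [0.0019 0.0019]
dryer side [ 0.55898511 -0.24724149  0.        ]
[([487.0, 257.0, 518.0, 279.0], 0.71), ([490.0, 291.0, 522.0, 319.0], 0.65), ([417.0, 234.0, 459.0, 261.0], 0.64), ([452.0, 220.0, 491.0, 243.0], 0.6), ([280.0, 254.0, 325.0, 291.0], 0.23)]
[([488.7, 261.6], 0.94), ([486.7, 233.7], 0.94), ([445.9, 243.6], 0.92), ([496.0, 312.4], 0.67)]
[([419, 234, 40, 27, 727], [437.7, 246.5]), ([485, 256, 33, 24, 468], [501.5, 267.2]), ([577, 281, 28, 19, 371], [591.2, 290.8])]
[([228.0, 317.0, 291.0, 370.0], 0.96), ([187.0, 440.0, 244.0, 480.0], 0.87), ([143.0, 397.0, 176.0, 448.0], 0.6)]
[([237.2, 330.3], 0.85), ([234.9, 449.7], 0.57), ([356.8, 343.8], 0.54)]
[([228, 317, 62, 54, 1978], [259.1, 343.2]), ([190, 439, 54, 41, 1155], [218.1, 460.7])]
```

View pics/crop1.png

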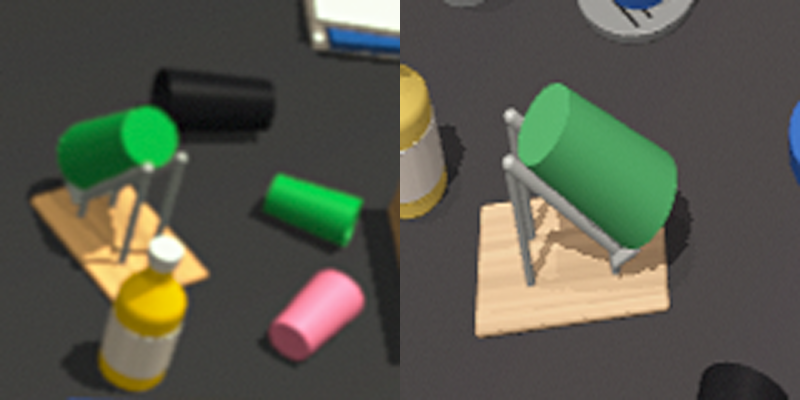

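The crop confirms it: the large green cup lies on the rest, with its mouth downhill towards the robot. Next I fit its pose from both silhouettes.

```bash
cat > fit.py <<'E'
from h import *
from scipy.optimize import minimize
th=np.linspace(0,2*np.pi,48,endpoint=False)
def rings(b,d):
    u=np.cross(d,[0,1,0.1]);u/=np.linalg.norm(u);v=np.cross(d,u)
    return np.vstack([b+h*d+r*(np.cos(th)[:,None]*u+np.sin(th)[:,None]*v) for h,r in((0,.027),(.11,.034))])
def mask(I,P,up=4):
    K,e,r=I;q=(P-e)@r;pp=np.c_[K[0,0]*q[:,0]/-q[:,2]+K[0,2],-K[1,1]*q[:,1]/-q[:,2]+K[1,2]]
    m=np.zeros((480,640),np.uint8);cv2.fillConvexPoly(m,cv2.convexHull(np.round(pp*16).astype(np.int32)),255,cv2.LINE_AA,4);return m/255.
def dirv(yaw,el): return np.array([np.cos(yaw)*np.cos(el),np.sin(yaw)*np.cos(el),-np.sin(el)])
def green(im):
    hsv=cv2.cvtColor(im,cv2.COLOR_BGR2HSV);m=((hsv[...,0]>45)&(hsv[...,0]<80)&(hsv[...,1]>110)&(hsv[...,2]>35)).astype(np.uint8)
    n,l,s,c=cv2.connectedComponentsWithStats(m); return l,s,c
def fit(obs,x0,sc=(.02,.02,.02,.2,.15)):
    f=lambda x:sum(np.abs(mask(I,rings(x[:3],dirv(x[3],x[4])))-m).sum()/m.sum() for I,m in obs)
    x=np.array(x0,float)
    for k in range(3):
        s=np.vstack([x]+[x+np.eye(5)[i]*sc[i]/(2**k) for i in range(5)])
        x=minimize(f,x,method="Nelder-Mead",options=dict(initial_simplex=s,maxiter=600,xatol=1e-4)).x
    return x,f(x)
E
python3 - <<'E'
from fit import *
obs=[]
for c,near in(("scene",(438,247)),("side",(259,343))):
    l,s,ce=green(viewer.camera(c));i=min(range(1,len(s)),key=lambda i:np.hypot(*(ce[i]-near))+ (s[i][4]<300)*1000)
    obs.append((info(c),(l==i).astype(float)))
x0,_=tri([ray("scene",(446.5,244.2)),ray("side",(237.2,330.6))]);print(x0)
x,f=fit(obs,[*x0,np.pi+.3,np.radians(50)])
print(x.round(4),np.degrees(x[3:]),f)
d=dirv(*x[3:]);print(d.round(3),[(h,(x[:3]+h*d).round(4)) for h in(0,.03,.05,.11)])
E
```

```text
[0.5217692  0.33854582 0.13328704]
[0.5213 0.3412 0.1376 3.6966 0.8732] [211.80064957  50.02992506] 0.24762775285552818
[-0.546 -0.339 -0.766] [(0, array([0.5213, 0.3412, 0.1376])), (0.03, array([0.505 , 0.3311, 0.1146])), (0.05, array([0.4941, 0.3243, 0.0993])), (0.11, array([0.4613, 0.304 , 0.0533]))]
```

```bash
python3 -m handwheel '{"delta_pos":[[20,20,30],[30,40,30],[31,46,20],[31,46,15],[31,46,15],[31,46,10],[31,46,10],[31,46,5],[20,46,0],[10,46,0],[5,46,0],[5,46,0],[5,46,0],[5,46,0],[5,46,0],[4,46,0],[0,46,0],[0,46,0],[0,46,0],[0,50,0]],"rotation":[[0,0,0.011],[0,0,0.011],[0,0,0.011],[0,0,0.011],[0,0,0.011],[0,0,0.011],[0,0,0.011],[0,0,0.011],[0,0,0.011],[0,0,0.011],[0,0,0.011],[0,0,0.011],[0,0,0.011],[0,0,0.011],[0,0,0.011],[0,0,0.011],[0,0,0.011],[0,0,0.011],[0,0,0.011],[0,0,0.011]],"hand":[1,1,1,1,1,1,1,1,1,1,1,1,1,1,1,1,1,1,1,1]}'
python3 - <<'E'
from h import *
for c in ("wrist",):
    o=bot.observe();print(o["eef_pos"],o["qpos"].round(2),R.from_quat(o["orientation"]).as_matrix().round(3))
    print(info("wrist"))
    cv2.imwrite("pics/w1.png",viewer.camera("wrist"))
E
```

```text
time_s: 5.5
eef_pos: [0.5012, 0.3029, 0.3474]
orientation: [0.962, 0.274, 0.0, 0.0]
contact_force: [0.2, 0.1, -0.3]
width: 0.0853
grasp_force: 0.0
[0.50123995 0.30285044 0.34742602] [ 0.03  0.32 -0.86  1.3   0.24  1.63 -1.8 ] [[ 0.85   0.527  0.001]
 [ 0.527 -0.85  -0.   ]
 [ 0.     0.001 -1.   ]]
(array([[430.01926176,   0.        , 317.80882914],
       [  0.        , 430.01926176, 234.58838679],
       [  0.        ,   0.        ,   1.        ]]), array([0.56946272, 0.34574134, 0.50966846]), array([[ 5.26900324e-01,  8.06262795e-01,  2.68917001e-01],
       [-8.49927039e-01,  4.99934706e-01,  1.66401077e-01],
       [-2.77944116e-04, -3.16236612e-01,  9.48680309e-01]]))
```

View pics/w1.png

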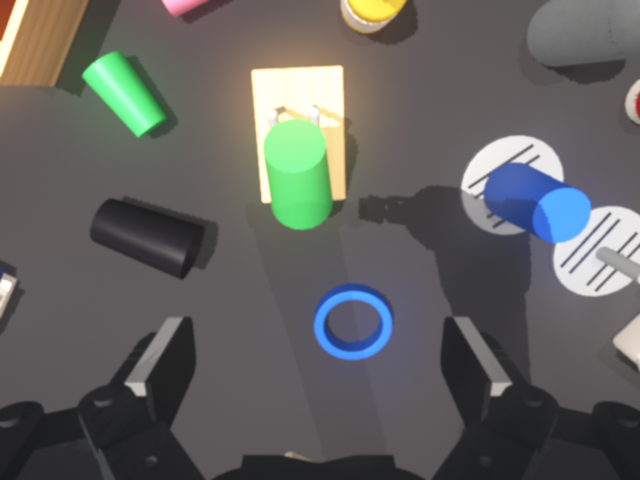

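The wrist view shows the large cup on the rest at (298,175), with its axis nearly along the tool's x. The tape is below it at (353,322). I refine the fit with this view.

Run:
```python
from fit import *
obs=[]
for c,near in(("scene",(438,247)),("side",(259,343)),("wrist",(298,175))):
    I=info(c);l,s,ce=green(viewer.camera(c));i=min(range(1,len(s)),key=lambda i:np.hypot(*(ce[i]-near))+ (s[i][4]<300)*1000)
    print(c,s[i]);obs.append((I,(l==i).astype(float)))
a=[.5213,.3412,.1376,3.6966,.8732]
for o in (obs,obs[1:],obs[2:]):
    x,f=fit(o,a);print(x.round(4),f);d=dirv(*x[3:])
    print(np.degrees(x[3:]).round(1),(x[:3]+.04*d).round(4))
o=bot.observe();print(o["eef_pos"],o["orientation"])
```

```text
scene [419 234  40  27 734]
side [ 228  317   63   54 1998]
wrist [ 269  148   66   81 3553]
[0.5191 0.3405 0.1375 3.7491 0.9154] 1.0434309080613966
[214.8  52.4] [0.4991 0.3266 0.1058]
[0.5059 0.329  0.1341 3.7093 1.0755] 0.7976132669813238
[212.5  61.6] [0.4899 0.3188 0.0989]
[0.4883 0.3137 0.1405 3.5876 1.2941] 0.1631948698421108
[205.6  74.1] [0.4784 0.309  0.102 ]
[0.50057575 0.30277129 0.34695224] [ 9.61346308e-01  2.75341918e-01 -2.91623083e-04 -1.38451646e-04]
```

```bash
sed -i 's/\[...,1\]>110/[...,1]>75/' fit.py
python3 - <<'E'
from fit import *
obs=[]
for c,near in(("scene",(438,247)),("side",(259,343)),("wrist",(298,175))):
    I=info(c);l,s,ce=green(viewer.camera(c));i=min(range(1,len(s)),key=lambda i:np.hypot(*(ce[i]-near))+ (s[i][4]<300)*1000)
    print(c,s[i]);obs.append((I,(l==i).astype(float)))
a=[.5213,.3412,.1376,3.6966,.8732]
for o in (obs,obs[1:],obs[2:]):
    x,f=fit(o,a);print(x.round(4),f);d=dirv(*x[3:])
    print(np.degrees(x[3:]).round(1),(x[:3]+.04*d).round(4))
E
```

```text
scene [418 234  41  28 769]
side [ 227  317   64   54 2050]
wrist [ 261  118   71  112 6141]
[0.5209 0.3411 0.1373 3.742  0.8865] 0.27181707215484235
[214.4  50.8] [0.5001 0.3268 0.1063]
[0.5213 0.3407 0.1353 3.741  0.8869] 0.12498025151175965
[214.3  50.8] [0.5004 0.3264 0.1043]
[0.5199 0.341  0.1129 3.739  0.8124] 0.021446976445683306
[214.2  46.5] [0.4972 0.3255 0.0838]
```

```bash
python3 -m handwheel '{"delta_pos":[[0,8,-20],[0,8,-30],[0,8,-40],[0,0,-40],[0,0,-40],[0,0,-30],[0,0,-22],[0,0,-15],[0,0,0],[0,0,0],[0,0,0],[0,0,0],[0,0,0],[0,0,0],[0,0,0]],"rotation":[[0,0,0.011],[0,0,0.011],[0,0,0.011],[0,0,0.011],[0,0,0],[0,0,0],[0,0,0],[0,0,0],[0,0,0],[0,0,0],[0,0,0],[0,0,0],[0,0,0],[0,0,0],[0,0,0]],"hand":[1,1,1,1,1,1,1,1,1,1,0,0,0,0,0]}' 35
python3 - <<'E'
from h import *
cv2.imwrite("pics/g1.png",np.hstack([cv2.resize(viewer.camera("side")[270:430,170:330],(400,400)),cv2.resize(viewer.camera("wrist"),(400,300))[:, :][[*range(300)]+[299]*100]]))
E
```

```text
time_s: 7.72
eef_pos: [0.5016, 0.3259, 0.1112]
orientation: [0.955, 0.295, 0.001, 0.0]
contact_force: [0.2, -0.7, 5.4]
width: 0.047
grasp_force: 34.4
```

View pics/g1.png

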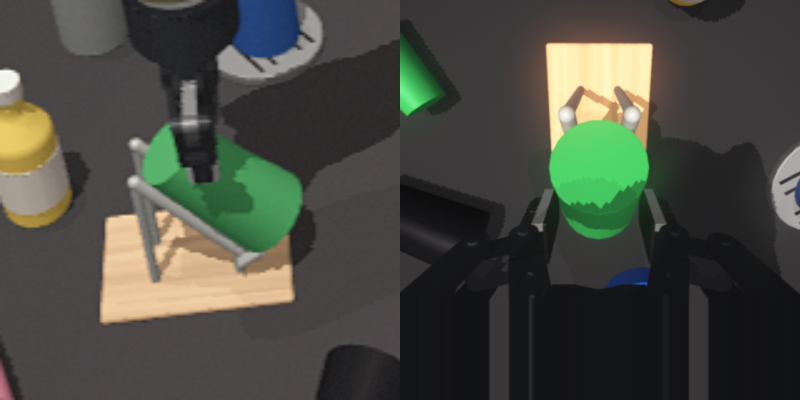

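The opening is 47 mm, less than the 59 mm expected, so the pads sit above the cup's widest line. I open, go 12 mm lower and grip again.

```bash
python3 -m handwheel '{"delta_pos":[[0,0,0],[0,0,0],[0,0,0],[0,0,-4],[0,0,-4],[0,0,-4],[0,0,0],[0,0,0],[0,0,0],[0,0,0],[0,0,0],[0,0,0]],"rotation":[[0,0,0],[0,0,0],[0,0,0],[0,0,0],[0,0,0],[0,0,0],[0,0,0],[0,0,0],[0,0,0],[0,0,0],[0,0,0],[0,0,0]],"hand":[1,1,1,1,1,1,1,0,0,0,0,0]}' 35
python3 - <<'E'
from fit import *
o=bot.observe();print(o["eef_pos"],o["torque"])
for c in("scene","side"):
    l,s,ce=green(viewer.camera(c));print(c,[s[i].tolist() for i in range(1,len(s)) if s[i][4]>150])
E
```

```text
time_s: 9.32
eef_pos: [0.5016, 0.3258, 0.099]
orientation: [0.955, 0.295, 0.001, 0.0]
contact_force: [-0.8, -2.1, 6.6]
width: 0.0522
grasp_force: 34.7
[0.50155595 0.32583048 0.09900166] [-0.4921219  -0.01420852  0.03144713]
scene [[33, 6, 45, 18, 437], [82, 6, 54, 51, 924], [418, 234, 41, 28, 699], [485, 256, 33, 24, 498], [576, 281, 29, 19, 388]]
side [[0, 0, 385, 305, 57499], [227, 319, 64, 52, 1605], [189, 438, 55, 42, 1329]]
```

Run:
```python
from fit import *
o=bot.observe();Rt=R.from_quat(o["orientation"]).as_matrix();p=o["eef_pos"]
obs=[];ims={}
for c,near in(("scene",(438,247)),("side",(259,343)),("wrist",(298,175))):
    I=info(c);im=viewer.camera(c);ims[c]=im;l,s,ce=green(im)
    i=min(range(1,len(s)),key=lambda i:np.hypot(*(ce[i]-near))+ (s[i][4]<300)*1000);obs.append((I,(l==i).astype(float)));print(c,s[i])
x=np.array([.5209,.3411,.1373,3.742,.8865]);d=dirv(*x[3:])
out=[]
for c,(x0,y0,w,h) in {"side":(190,280,140,140),"wrist":(150,60,340,340)}.items():
    I=info(c);k=400/w;a=cv2.resize(ims[c][y0:y0+h,x0:x0+w],(400,400),interpolation=cv2.INTER_CUBIC)
    for P in rings(x[:3],d): cv2.circle(a,tuple(int(v) for v in (proj(c,P,I)-[x0,y0])*k),1,(0,0,255),-1)
    for z,col in((.014,(255,0,255)),(-.005,(255,255,0))):
      for sg in(-1,1):
        cv2.circle(a,tuple(int(v) for v in (proj(c,p+Rt@[0,sg*.026,z],I)-[x0,y0])*k),4,col,-1)
    out.append(a)
cv2.imwrite("pics/g2.png",np.hstack(out))
```

```text
scene [418 234  41  28 697]
side [ 227  319   64   52 1605]
wrist [  228   200   202   199 28170]
```

View pics/g2.png

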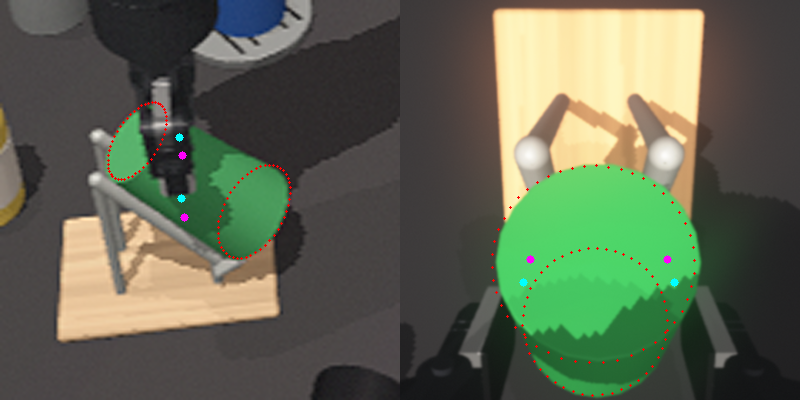

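The fit overlay (red) matches the cup outline, and the fingertips reach past the cup's axis. I test the grip with a small lift.

```bash
python3 -m handwheel '{"delta_pos":[[0,0,3],[0,0,5],[0,0,6],[0,0,6],[0,0,0],[0,0,0]],"rotation":[[0,0,0],[0,0,0],[0,0,0],[0,0,0],[0,0,0],[0,0,0]],"hand":[0,0,0,0,0,0]}' 45
python3 - <<'E'
from fit import *
o=bot.observe();Rt=R.from_quat(o["orientation"]).as_matrix();p=o["eef_pos"]
obs=[];ims={}
for c,near in(("scene",(438,242)),("side",(262,338)),("wrist",(330,300))):
    I=info(c);im=viewer.camera(c);l,s,ce=green(im);ims[c]=im
    i=min(range(1,len(s)),key=lambda i:np.hypot(*(ce[i]-near))+ (s[i][4]<300)*1000);obs.append((I,(l==i).astype(float)));print(c,s[i])
x,f=fit(obs[:2],[.5209,.3411,.1573,3.742,.8865],(.01,.01,.01,.1,.1));print(x.round(4),f, np.degrees(x[3:]))
cv2.imwrite("pics/g3.png",np.hstack([cv2.resize(ims["side"][260:420,170:330],(400,400)),cv2.resize(ims["wrist"][60:400,150:490],(400,400))]))
E
```

```text
time_s: 10.32
eef_pos: [0.501, 0.3258, 0.1182]
orientation: [0.955, 0.295, -0.0, 0.0]
contact_force: [-0.0, 0.2, -1.4]
width: 0.0513
grasp_force: 44.5
scene [419 229  41  28 769]
side [ 226  312   65   53 1660]
wrist [  229   200   202   197 28077]
[0.5209 0.3427 0.1559 3.7554 0.878 ] 0.5001436388866105 [215.16831487  50.3062701 ]
```

The cup lifts with the hand. Now I raise it, tilt it upright (mouth down) and carry it towards the peg.

```bash
python3 -m handwheel '{"delta_pos":[[0,0,20],[0,0,40],[0,0,40],[0,0,30],[0,0,10],[0,-5,0],[0,-18,0],[8,-30,0],[8,-30,0],[8,-30,0],[8,-30,0],[8,-30,0],[8,-30,0],[8,-30,0],[8,-30,0],[8,-30,0],[8,-30,0],[8,-30,0],[8,-30,0],[0,0,0]],"rotation":[[0,0,0],[0.04,-0.058,0],[0.06,-0.09,0],[0.06,-0.09,0],[0.06,-0.09,0],[0.06,-0.09,0],[0.06,-0.09,0],[0.049,-0.06,0],[0,0,-0.05],[0,0,-0.05],[0,0,-0.05],[0,0,-0.05],[0,0,-0.05],[0,0,-0.05],[0,0,-0.05],[0,0,-0.05],[0,0,-0.05],[0,0,-0.05],[0,0,-0.05],[0,0,-0.05]],"hand":[0,0,0,0,0,0,0,0,0,0,0,0,0,0,0,0,0,0,0,0]}' 45
cat > chk.py <<'E'
from fit import *
import sys
o=bot.observe();Rt=R.from_quat(o["orientation"]).as_matrix();p=o["eef_pos"]
print(p,o["qpos"].round(2));print(Rt.round(3))
obs=[];ims={}
g=p+[-.005,0,0.0]-np.array([0,0,.01])
for c in("scene","side"):
    I=info(c);im=viewer.camera(c);l,s,ce=green(im);ims[c]=im;near=proj(c,g,I)
    i=min(range(1,len(s)),key=lambda i:np.hypot(*(ce[i]-near))+ (s[i][4]<250)*1000);obs.append((I,(l==i).astype(float)));print(c,near.round(),s[i])
# el near 90: param by tilt vector
def f(v):
    d=np.array([v[3],v[4],-1]);d/=np.linalg.norm(d)
    r=0
    for I,m in obs:
        M=mask(I,rings(v[:3],d)); r+=(np.maximum(m-M,0).sum()*2+np.maximum(M-m,0).sum())/m.sum()
    return r
v=np.r_[p+[-.005,0,.0457],0,0]
for k in range(3):
    s=np.vstack([v]+[v+np.eye(5)[i]*[.012,.012,.012,.12,.12][i]/2**k for i in range(5)])
    v=minimize(f,v,method="Nelder-Mead",options=dict(initial_simplex=s,maxiter=600,xatol=1e-4)).x
print("base",v[:3].round(4),"tilt deg",np.degrees(v[3:]).round(1),"f",round(f(v),3))
d=np.array([v[3],v[4],-1]);out=[]
for c in ims:
    I=info(c);u=proj(c,v[:3]-[0,0,.05],I).astype(int);a=ims[c].copy()
    for P in rings(v[:3],d/np.linalg.norm(d)): cv2.circle(a,tuple(int(q) for q in proj(c,P,I)),0,(0,0,255),-1)
    out.append(cv2.resize(a[max(u[1]-70,0):u[1]+70,u[0]-70:u[0]+70],(400,400),interpolation=cv2.INTER_CUBIC))
cv2.imwrite(sys.argv[1],np.hstack(out))
E
python3 chk.py pics/c1.png
```

```text
time_s: 12.98
eef_pos: [0.5975, -0.0607, 0.258]
orientation: [0.941, -0.004, 0.337, 0.001]
contact_force: [-0.3, 0.8, -2.1]
width: 0.0515
grasp_force: 45.0
[ 0.59751402 -0.0606756   0.25797872] [ 0.57 -0.2  -0.47  2.09 -0.26  0.56 -1.33]
[[ 0.772 -0.009  0.635]
 [-0.008 -1.    -0.004]
 [ 0.635 -0.002 -0.772]]
scene [299. 209.] [ 286  184   27   50 1098]
side [304. 169.] [ 291  144   27   54 1076]
base [ 0.5936 -0.0605  0.3029] tilt deg [-1.   0.6] f 0.477
```

View pics/c1.png

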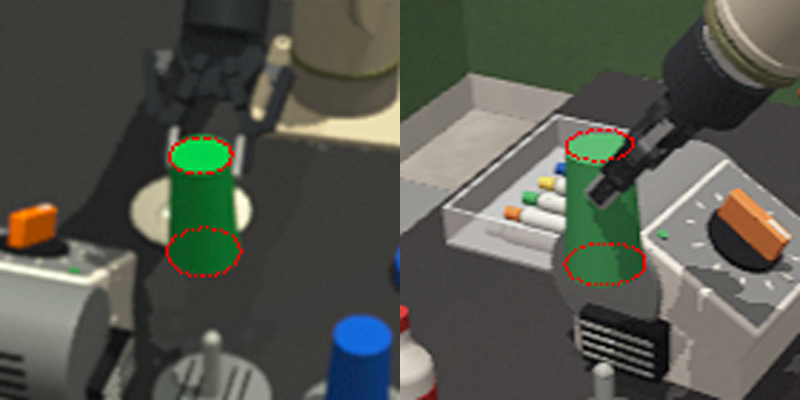

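The cup is mouth-down and upright within about 1°, and nearly over the peg. I lower it.

```bash
python3 -m handwheel '{"delta_pos":[[-2,3,-10],[0,0,-20],[0,0,-25],[0,0,-25],[0,0,-25],[0,0,-25],[0,0,-20],[0,0,-12],[0,0,-8],[0,0,-4],[0,0,0],[0,0,0]],"rotation":[[0,0,0],[0,0,0],[0,0,0],[0,0,0],[0,0,0],[0,0,0],[0,0,0],[0,0,0],[0,0,0],[0,0,0],[0,0,0],[0,0,0]],"hand":[0,0,0,0,0,0,0,0,0,0,0,0]}'
python3 chk.py pics/c2.png | tail -1
```

```text
time_s: 14.58
eef_pos: [0.5951, -0.054, 0.0846]
orientation: [0.941, -0.001, 0.338, -0.0]
contact_force: [-0.4, 0.0, -0.8]
width: 0.0517
grasp_force: 45.0
base [ 0.5922 -0.0546  0.1311] tilt deg [-1.6  0.7] f 0.421
```

Base is at about 0.130 m with about 8 mm to go, so I step down gently until contact.

```bash
python3 -m handwheel '{"delta_pos":[[0,0,-2],[0,0,-2],[0,0,-1.5],[0,0,0],[0,0,0]],"rotation":[[0,0,0],[0,0,0],[0,0,0],[0,0,0],[0,0,0]],"hand":[0,0,0,0,0]}'; python3 -m handwheel '{"delta_pos":[[0,0,-1],[0,0,-1],[0,0,0],[0,0,0]],"rotation":[[0,0,0],[0,0,0],[0,0,0],[0,0,0]],"hand":[0,0,0,0]}'
```

```text
time_s: 15.3
eef_pos: [0.595, -0.054, 0.0788]
orientation: [0.941, -0.001, 0.337, -0.0]
contact_force: [0.2, -0.5, -0.8]
width: 0.0515
grasp_force: 45.0
time_s: 15.8
eef_pos: [0.595, -0.0541, 0.0767]
orientation: [0.941, -0.001, 0.337, -0.0]
contact_force: [0.5, -0.3, -1.6]
width: 0.0515
grasp_force: 45.0
```

```bash
python3 -m handwheel '{"delta_pos":[[0,0,-1],[0,0,-1],[0,0,0],[0,0,0]],"rotation":[[0,0,0],[0,0,0],[0,0,0],[0,0,0]],"hand":[0,0,0,0]}'; python3 -m handwheel '{"delta_pos":[[0,0,-1],[0,0,-1],[0,0,0],[0,0,0]],"rotation":[[0,0,0],[0,0,0],[0,0,0],[0,0,0]],"hand":[0,0,0,0]}';python3 chk.py pics/c2.png | tail -1
```

```text
time_s: 16.3
eef_pos: [0.5962, -0.0541, 0.0762]
orientation: [0.941, -0.001, 0.339, 0.0]
contact_force: [-3.4, -0.4, 6.9]
width: 0.0514
grasp_force: 46.4
time_s: 16.8
eef_pos: [0.5983, -0.0541, 0.0767]
orientation: [0.94, -0.001, 0.341, 0.0]
contact_force: [-8.7, 0.4, 20.9]
width: 0.0513
grasp_force: 48.7
base [ 0.5942 -0.0545  0.1235] tilt deg [-2.3  0.4] f 0.456
```

Contact at about 21 N. I relax to light contact, then open in stages.

```bash
python3 -m handwheel '{"delta_pos":[[0,0,1.5],[0,0,1],[0,0,0],[0,0,0],[0,0,0],[0,0,0],[0,0,0],[0,0,0],[0,0,0]],"rotation":[[0,0,0],[0,0,0],[0,0,0],[0,0,0],[0,0,0],[0,0,0],[0,0,0],[0,0,0],[0,0,0]],"hand":[0,0,0,0.65,0.7,0.75,0.85,1,1]}' 20
python3 chk.py pics/c3.png | tail -1
```

```text
time_s: 18.02
eef_pos: [0.595, -0.0541, 0.0752]
orientation: [0.941, -0.001, 0.337, -0.0]
contact_force: [0.2, -0.7, 0.3]
width: 0.0851
grasp_force: 0.0
base [ 0.5888 -0.0545  0.1217] tilt deg [0.4 0.7] f 0.492
```

View pics/c3.png

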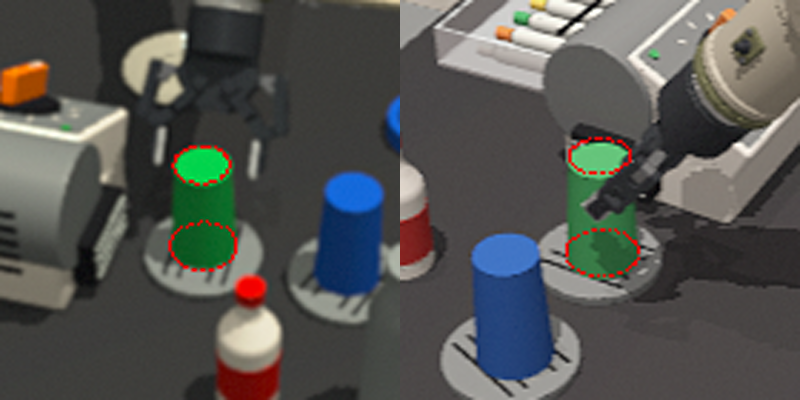

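The green cup stands upright on the dish, with its base at 0.122 m about 3 mm from the peg axis. I retract along the tool axis and go above the dial.

```bash
python3 -m handwheel '{"delta_pos":[[-8,0,10],[-13,0,16],[-20,0,25],[-25,0,30],[-25,0,30],[-10,0,20],[0,-20,20],[0,-40,10],[-5,-45,10],[-10,-45,10],[-10,-40,10],[-4,-16,5],[0,0,0],[0,0,0]],"rotation":[[0,0,0],[0,0,0],[0,0,0],[0,0,0],[0,0,0],[0,0.02,0],[0,0.03,0],[0,0.03,0],[0,0.03,0],[0,0.03,0],[0,0.03,0],[0,0.03,0],[0,0,0],[0,0,0]],"hand":[1,1,1,1,1,1,1,1,1,1,1,1,1,1]}'
python3 chk.py pics/c4.png | tail -1
python3 - <<'E'
from h import *
o=bot.observe();print(o["eef_pos"],o["qpos"].round(2),R.from_quat(o["orientation"]).as_matrix().round(3))
cv2.imwrite("pics/w2.png",viewer.camera("wrist"))
for l in("dial_grip",):
    print([(np.round(x["centre"],1),x["confidence"]) for x in pinpoint("wrist",l)],[(np.round(x["bbox"]),x["confidence"]) for x in spot_in("wrist",l)],[(np.round(x["bbox"]),x["confidence"]) for x in spot_in("wrist","dryer")])
E
```

```text
time_s: 19.88
eef_pos: [0.4651, -0.259, 0.2707]
orientation: [0.97, -0.001, 0.242, -0.0]
contact_force: [-0.3, -0.6, 0.4]
width: 0.0853
grasp_force: 0.0
base [ 0.7006 -0.2365 -0.046 ] tilt deg [-12.4   7.4] f 3.382
[ 0.46501385 -0.25892037  0.27083973] [ 0.88 -0.19 -0.24  1.98 -0.4   0.98 -0.77] [[ 0.883 -0.001  0.469]
 [-0.001 -1.     0.   ]
 [ 0.469 -0.001 -0.883]]
[(array([303.4, 205.3]), 0.62)] [(array([252., 147., 356., 259.]), 0.98)] [(array([180.,   0., 448., 289.]), 0.81)]
```

View pics/w2.png

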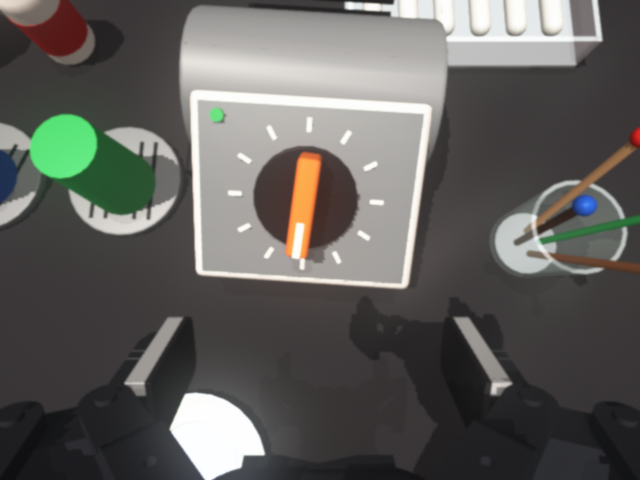

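The cup is standing on the dish at (100,170). The dial bar runs from (310,153) to its white-marked end at (297,256), and the panel is yawed a few degrees. I compute the dial pose.

```bash
cat > dial.py <<'E'
from h import *
S=info("scene");D=info("side");W=info("wrist");o=bot.observe();Rt=R.from_quat(o["orientation"]).as_matrix();p=o["eef_pos"]
im=viewer.camera("wrist");hsv=cv2.cvtColor(im,cv2.COLOR_BGR2HSV)
m=((hsv[...,0]<16)&(hsv[...,0]>5)&(hsv[...,1]>190)&(hsv[...,2]>120)).astype(np.uint8)
m[:, :200]=0;m[:,450:]=0
n_,l,s,c=cv2.connectedComponentsWithStats(m);i=1+s[1:,4].argmax();print(s[i])
cn=[(x["centre"]) for x in pinpoint("wrist","dial_grip")]
x,r=tri([ray("scene",(236.5,217.6),S),ray("side",(358.9,173.2),D),ray("wrist",cn[0],W)]);print("tri",x.round(4),np.round(r,4),cn[:2])
yaw=np.radians(-3.5);n=np.array([-np.sin(np.radians(28))*np.cos(yaw),-np.sin(np.radians(28))*np.sin(yaw),np.cos(np.radians(28))])
# panel corners -> yaw check
def onpl(px,P):
    e,d=ray("wrist",px,W);return e+d*((P-e)@n/(d@n))
Pp=x-.03*n;q=[onpl(k,Pp) for k in((197,93),(430,107),(406,287),(200,274))]
print("panel edges m",[np.linalg.norm(q[a]-q[b]).round(3) for a,b in((0,1),(1,2),(2,3),(3,0))],"yaws",[np.degrees(np.arctan2(v[0],-v[1])).round(1) for v in(q[1]-q[0],q[2]-q[3])])
print("centre",(np.mean(q,0)+.03*n).round(4))
ys,xs=np.nonzero(l==i);pts=np.array([onpl(k,x+.011*n) for k in zip(xs[::7],ys[::7])]);mu=pts.mean(0);u=np.linalg.svd(pts-mu)[2][0];u*=np.sign(u[0])
print("bar mid",(mu-.011*n).round(4),"dir",u.round(3))
z=-n;xx=u-z*(u@z);xx/=np.linalg.norm(xx);T=np.c_[xx,np.cross(z,xx),z]
print("n",n.round(3),"rotvec needed",R.from_matrix(T@Rt.T).as_rotvec().round(4),"pos err mm to tri",((x-p)*1e3).round(1))
a=x+.06*n;print("to 60mm above",((a-p)*1e3).round(1))
E
python3 dial.py
```

```text
[309 176   8  52  87]
tri [ 0.5328 -0.2538  0.1455] [0.0048 0.0043 0.005 ] [[303.4, 207.7]]
panel edges m [np.float64(0.174), np.float64(0.147), np.float64(0.176), np.float64(0.147)] yaws [np.float64(-3.7), np.float64(-3.7)]
centre [ 0.5329 -0.2505  0.1454]
bar mid [ 0.5386 -0.256   0.1486] dir [ 0.872 -0.147  0.467]
n [-0.469  0.029  0.883] rotvec needed [ 0.0438 -0.0015 -0.1424] pos err mm to tri [  67.8    5.8 -125.7]
to 60mm above [ 39.7   7.5 -72.7]
```

```bash
sed -i 's/^ys,xs.*$/e1,e2=onpl((310,154),x+.011*n),onpl((297,256),x+.011*n);mu=(e1+e2)\/2;u=e1-e2;print("len",np.linalg.norm(u));u\/=np.linalg.norm(u);dc=onpl((305.5,197),x-.021*n);print("disc",(dc+.021*n).round(4))/' dial.py; python3 dial.py
```

```text
[308 179   8  46  77]
tri [ 0.5331 -0.2534  0.1458] [0.005  0.0045 0.0054] [[301.8, 206.7]]
panel edges m [np.float64(0.174), np.float64(0.147), np.float64(0.176), np.float64(0.147)] yaws [np.float64(-3.7), np.float64(-3.7)]
centre [ 0.5329 -0.2508  0.1456]
len 0.07499536013549493
disc [ 0.5343 -0.2496  0.1464]
bar mid [ 0.5347 -0.2498  0.1466] dir [ 0.873 -0.135  0.468]
n [-0.469  0.029  0.883] rotvec needed [ 0.0379 -0.0013 -0.131 ] pos err mm to tri [  68.1    6.5 -125.4]
to 60mm above [ 40.    8.2 -72.5]
```

```bash
python3 -m handwheel '{"delta_pos":[[10,3,-18],[16,4,-27],[15,3.5,-27],[0,0,0],[0,0,0]],"rotation":[[0.013,0,-0.045],[0.013,0,-0.045],[0.012,-0.001,-0.041],[0,0,0],[0,0,0]],"hand":[0.8,0.8,0.8,0.8,0.8]}'
python3 - <<'E'
from h import *
W=info("wrist");o=bot.observe();p=o["eef_pos"];Rt=R.from_quat(o["orientation"]).as_matrix()
im=viewer.camera("wrist");print(p.round(4),o["qpos"].round(2),Rt[:,2].round(3),[x["centre"] for x in pinpoint("wrist","dial_grip")])
for d in(0,.03,.05,.06,.07): cv2.circle(im,tuple(int(v) for v in proj("wrist",p+Rt@[0,0,d],W)),2,(255,255,0),-1)
print(proj("wrist",p+Rt@[0,0,.06],W))
cv2.imwrite("pics/w3.png",im)
E
```

```text
time_s: 21.0
eef_pos: [0.506, -0.2501, 0.2003]
orientation: [0.968, -0.069, 0.242, -0.002]
contact_force: [-0.2, -0.0, -0.2]
width: 0.0679
grasp_force: 0.0
[ 0.506  -0.2501  0.2003] [ 0.86 -0.08 -0.33  2.04 -0.35  0.77 -0.99] [ 0.469 -0.029 -0.883] []
[317.83217938 245.71448354]
```

View pics/w3.png

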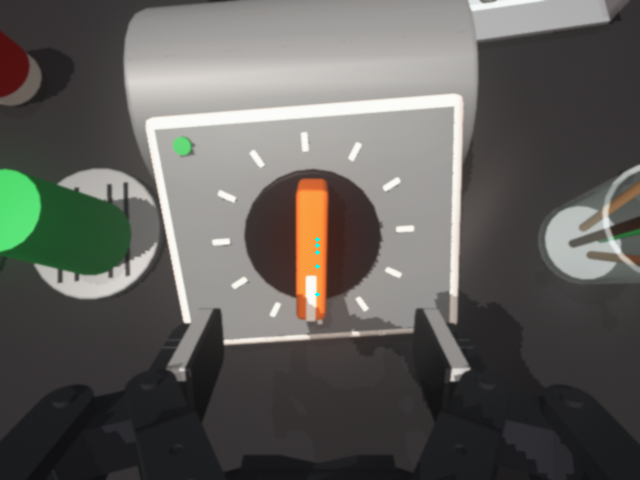

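The bar is now vertical in view at column 312, about 3 mm to the left (+y) of the tool axis. Clockwise turning lowers joint 7, so I turn the open hand half a turn anticlockwise first to have the full range.

```bash
python3 -m handwheel '{"delta_pos":[[0,3,0],[0,0,0],[0,0,0],[0,0,0],[0,0,0],[0,0,0],[0,0,0],[0,0,0],[0,0,0],[0,0,0],[0,0,0],[0,0,0],[0,0,0],[0,0,0],[0,0,0],[0,0,0],[0,0,0],[0,0,0],[0,0,0],[0,0,0]],"rotation":[[-0.0818,0.005,0.1541],[-0.0818,0.005,0.1541],[-0.0818,0.005,0.1541],[-0.0818,0.005,0.1541],[-0.0818,0.005,0.1541],[-0.0818,0.005,0.1541],[-0.0818,0.005,0.1541],[-0.0818,0.005,0.1541],[-0.0818,0.005,0.1541],[-0.0818,0.005,0.1541],[-0.0818,0.005,0.1541],[-0.0818,0.005,0.1541],[-0.0818,0.005,0.1541],[-0.0818,0.005,0.1541],[-0.0818,0.005,0.1541],[-0.0818,0.005,0.1541],[-0.0818,0.005,0.1541],[-0.0818,0.005,0.1541],[0,0,0],[0,0,0]],"hand":[0.8,0.8,0.8,0.8,0.8,0.8,0.8,0.8,0.8,0.8,0.8,0.8,0.8,0.8,0.8,0.8,0.8,0.8,0.8,0.8]}'
python3 - <<'E'
from h import *
o=bot.observe();print(o["qpos"].round(2),R.from_quat(o["orientation"]).as_matrix().round(3))
W=info("wrist");im=viewer.camera("wrist");hsv=cv2.cvtColor(im,cv2.COLOR_BGR2HSV)
m=((hsv[...,0]<18)&(hsv[...,1]>150)&(hsv[...,2]>90)).astype(np.uint8);m[:, :200]=0;m[:,430:]=0
n_,l,s,c=cv2.connectedComponentsWithStats(m);i=1+s[1:,4].argmax();print(s[i],c[i],cv2.minAreaRect(np.argwhere(l==i)[:,::-1].astype(np.float32)))
p=o["eef_pos"];Rt=R.from_quat(o["orientation"]).as_matrix();print(proj("wrist",p+Rt@[0,0,.06],W),proj("wrist",p+Rt@[0,0,.049],W))
E
```

```text
time_s: 23.6
eef_pos: [0.506, -0.2469, 0.1998]
orientation: [0.071, 0.968, 0.003, 0.243]
contact_force: [-0.2, 0.3, -0.5]
width: 0.0685
grasp_force: 0.0
[ 0.66 -0.09 -0.15  2.05 -0.32  0.76  2.12] [[-0.872  0.136  0.47 ]
 [ 0.139  0.99  -0.029]
 [-0.469  0.04  -0.882]]
[ 303  180   32  140 3577] [318.15124406 254.76712329] ((318.5, 249.5), (139.0, 31.0), 90.0)
[317.74707172 247.97491498] [317.7478055 255.1691212]
```

Joint 7 is at 2.12 and the bar is centred (318.5 against 317.7). I descend along the axis and grip.

```bash
python3 -m handwheel '{"delta_pos":[[5,0,-9],[7,-0.5,-13],[7,-0.5,-13],[5,-0.5,-9],[3,0,-6],[0,0,0],[0,0,0],[0,0,0],[0,0,0],[0,0,0],[0,0,0]],"rotation":[[0,0,0],[0,0,0],[0,0,0],[0,0,0],[0,0,0],[0,0,0],[0,0,0],[0,0,0],[0,0,0],[0,0,0],[0,0,0]],"hand":[0.8,0.8,0.8,0.8,0.8,0.8,0,0,0,0,0]}' 40
```

```text
time_s: 25.02
eef_pos: [0.533, -0.2481, 0.1493]
orientation: [0.069, 0.968, 0.002, 0.242]
contact_force: [0.0, 0.3, -0.6]
width: 0.0002
grasp_force: 0.0
```

```bash
cat > bar.py <<'E'
from h import *
def om(c,box):
    im=viewer.camera(c);hsv=cv2.cvtColor(im,cv2.COLOR_BGR2HSV)
    m=((hsv[...,0]<18)&(hsv[...,0]>4)&(hsv[...,1]>150)&(hsv[...,2]>90)).astype(np.uint8)
    k=np.zeros_like(m);k[box[1]:box[3],box[0]:box[2]]=1;m*=k
    n_,l,s,cc=cv2.connectedComponentsWithStats(m)
    for i in range(1,n_):
        if s[i][4]>15: print(c,s[i].tolist(),cc[i].round(1),[np.round(v,1) for v in cv2.minAreaRect(np.argwhere(l==i)[:,::-1].astype(np.float32))])
o=bot.observe();p=o["eef_pos"];Rt=R.from_quat(o["orientation"]).as_matrix();print(p.round(4),o["qpos"].round(2),Rt.round(3).tolist(),o["width"],o["grasp_force"],o["torque"].round(2))
om("scene",(215,200,262,236));om("side",(325,150,390,215));om("wrist",(200,100,430,479))
for c in("scene","side","wrist"): print(c,[(d,proj(c,p+Rt@[0,0,d]).round(1)) for d in(-.011,-.005,0,.014)])
E
python3 bar.py
```

```text
[ 0.533  -0.2481  0.1493] [ 0.64  0.02 -0.17  2.06 -0.32  0.64  2.12] [[-0.873, 0.133, 0.469], [0.135, 0.99, -0.029], [-0.469, 0.038, -0.883]] 0.00024667601493944804 0.0 [0.   0.52 0.  ]
scene [231, 209, 17, 15, 196] [238.2 215.8] [array([239. , 216.2]), array([13.1, 16.9]), np.float64(85.2)]
side [344, 163, 25, 25, 272] [355.7 175.5] [array([356.6, 175.4]), array([26.6, 11.9]), np.float64(42.5)]
wrist [297, 207, 43, 101, 2645] [318.3 251.2] [array([318., 257.]), array([100.,  42.]), np.float64(90.0)]
scene [(-0.011, array([239.7, 211.8])), (-0.005, array([239.5, 213.8])), (0, array([239.3, 215.5])), (0.014, array([238.9, 220.3]))]
side [(-0.011, array([358.9, 171.4])), (-0.005, array([357.8, 172.9])), (0, array([357. , 174.1])), (0.014, array([354.7, 177.4]))]
wrist [(-0.011, array([317.7, 310.2])), (-0.005, array([317.7, 303.1])), (0, array([317.7, 297.5])), (0.014, array([317.7, 283.4]))]
```

Run:
```python
from h import *
im=viewer.camera("wrist");hsv=cv2.cvtColor(im,cv2.COLOR_BGR2HSV).astype(int)
for r in range(200,480,10):
    print(r,"".join(("O" if (3<h<20 and s>140 and v>25) else ".:-=+*#%@"[min(v//29,8)]) for h,s,v in hsv[r,230:410:3]))
```

```text
200 -----------------::....:::::::::::::::::::-=****############
210 -----------::........:::OOOOOOOOOOOO::-------::-+**########+
220 --------::::::::::...::OOOOOOOOOOOOO-------------::=########
230 **=--::::::::::::::..::OOOO+%%*++OOOO----------------=*#####
240 +--::::::::::::::::::.OOOOOO****OOOOO-------------------####
250 =-::::::::::::::::::::OOOOO*****OOOOO--------------------###
260 =:::::::::::::::::::::OOOOO*****OOOOO-----------------===-##
270 -::::::::::::::::::::::OOOO*****OOOOO-----------------===-*#
280 =:::::::::::::::::::::OOOOO*****OOOOO-----------------====+#
290 +-:::::::::::::::::::::OOOO*****OOOOO-----------------====##
300 *+:::::::::::::::::::::O----:::-----O----------------====###
310 ***+:::::::::::::::::::-----:..:-----:-----------------*####
320 *****=:::::::::::.....:-----:..:----:::::::----------+######
330 @@******+:::::::......:-----:..:-----:::::::------+#########
340 ************+-::......:-----...:-----:::::::--***#*#########
350 **************+:......------...:-----:::::::-**+##**########
360 ************+-............:=:::-=:.....:::::::+**%@@******##
370 ::=*******+-................:::.......::::::::::+********-::
380 :::.........................:::...............::::::::::::::
390 ............................:::...............::::::::::::::
400 ................................................::::::::::::
410 ...........................:-:.:.................:::::::::::
420 ...........................:+++=........................::::
430 ...........................=++++:........................:::
440 ...........................=+++=:..........................:
450 ...........................::::::...........................
460 ..........................:::::::...........................
470 ............................................................
```

The fingers shut above the bar: in the wrist picture the tips lie at row 300, about 27 mm behind where the stated geometry puts them. That also explains the short cup chord. I open and go about 34 mm further along the axis.

```bash
python3 -m handwheel '{"delta_pos":[[0,0,0],[0,0,0],[0,0,0],[0,0,0],[4,0,-8],[5,-0.5,-9],[4,-0.5,-7],[3,0,-6],[0,0,0],[0,0,0]],"rotation":[[0,0,0],[0,0,0],[0,0,0],[0,0,0],[0,0,0],[0,0,0],[0,0,0],[0,0,0],[0,0,0],[0,0,0]],"hand":[0.7,0.7,0.7,0.7,0.7,0.7,0.7,0.7,0.7,0.7]}' 40; python3 -m handwheel '{"delta_pos":[[0,0,0],[0,0,0],[0,0,0],[0,0,0],[0,0,0]],"rotation":[[0,0,0],[0,0,0],[0,0,0],[0,0,0],[0,0,0]],"hand":[0,0,0,0,0]}' 40
```

```text
time_s: 26.48
eef_pos: [0.549, -0.2492, 0.1194]
orientation: [0.069, 0.968, 0.002, 0.242]
contact_force: [0.3, 0.3, 0.2]
width: 0.06
grasp_force: 0.0
time_s: 27.1
eef_pos: [0.549, -0.2494, 0.1195]
orientation: [0.069, 0.968, 0.002, 0.242]
contact_force: [-4.4, 0.3, 5.7]
width: 0.0155
grasp_force: 40.4
```

Gripped at 15.5 mm. I turn clockwise, first 1.5 rad.

```bash
python3 -m handwheel '{"delta_pos":[[0,0,0],[0,0,0],[0,0,0],[0,0,0],[0,0,0],[0,0,0],[0,0,0],[0,0,0],[0,0,0],[0,0,0]],"rotation":[[0.0704,-0.0044,-0.1325],[0.0704,-0.0044,-0.1325],[0.0704,-0.0044,-0.1325],[0.0704,-0.0044,-0.1325],[0.0704,-0.0044,-0.1325],[0.0704,-0.0044,-0.1325],[0.0704,-0.0044,-0.1325],[0.0704,-0.0044,-0.1325],[0.0704,-0.0044,-0.1325],[0.0704,-0.0044,-0.1325]],"hand":[0,0,0,0,0,0,0,0,0,0]}' 50
python3 - <<'E'
from h import *
o=bot.observe();print(o["torque"].round(2),o["qpos"].round(2))
Rt=R.from_quat(o["orientation"]).as_matrix();print(Rt.round(3), "tz torque",o["torque"]@Rt[:,2])
E
```

```text
time_s: 28.35
eef_pos: [0.5494, -0.249, 0.1198]
orientation: [0.712, 0.659, 0.168, 0.176]
contact_force: [-3.0, 1.3, 4.8]
width: 0.0149
grasp_force: 50.0
[0.02 0.55 0.15] [ 0.53  0.08 -0.08  2.07 -0.33  0.56  0.62]
[[ 0.076  0.879  0.47 ]
 [ 0.997 -0.07  -0.03 ]
 [ 0.007  0.471 -0.882]] tz torque -0.1339000920523841
```

```bash
python3 -m handwheel '{"delta_pos":[[0,0,0],[0,0,0],[0,0,0],[0,0,0],[0,0,0],[0,0,0],[0,0,0],[0,0,0],[0,0,0],[0,0,0],[0,0,0]],"rotation":[[0.0704,-0.0044,-0.1325],[0.0704,-0.0044,-0.1325],[0.0704,-0.0044,-0.1325],[0.0704,-0.0044,-0.1325],[0.0704,-0.0044,-0.1325],[0.0704,-0.0044,-0.1325],[0.0704,-0.0044,-0.1325],[0.0704,-0.0044,-0.1325],[0.0704,-0.0044,-0.1325],[0.0704,-0.0044,-0.1325],[0.0704,-0.0044,-0.1325]],"hand":[0,0,0,0,0,0,0,0,0,0,0]}' 50
cat > tq.py <<'E'
from h import *
o=bot.observe();Rt=R.from_quat(o["orientation"]).as_matrix();x=Rt[:,0];n=np.array([-.469,.029,.883])
u=np.array([-.872,.139,-.469]);a=np.arctan2(np.cross(u,x)@-n,u@x)
print("q7",o["qpos"][6].round(3),"turned",a.round(3),(a%(2*np.pi)).round(3),"tz",(o["torque"]@Rt[:,2]).round(3),"w",o["width"],"z",Rt[:,2].round(3))
E
python3 tq.py
```

```text
time_s: 29.72
eef_pos: [0.5497, -0.2496, 0.12]
orientation: [0.967, -0.077, 0.243, -0.003]
contact_force: [-0.3, -0.2, 4.1]
width: 0.0154
grasp_force: 49.5
q7 -1.015 turned -3.13 3.153 tz -0.11 w 0.01536996261668136 z [ 0.47  -0.031 -0.882]
```

```bash
python3 -m handwheel '{"delta_pos":[[0,0,0],[0,0,0],[0,0,0],[0,0,0]],"rotation":[[0.035,-0.0022,-0.0662],[0.035,-0.0022,-0.0662],[0.035,-0.0022,-0.0662],[0,0,0]],"hand":[0,0,0,0]}' 50; python3 tq.py;  python3 -m handwheel '{"delta_pos":[[0,0,0],[0,0,0],[0,0,0]],"rotation":[[0.035,-0.0022,-0.0662],[0.035,-0.0022,-0.0662],[0,0,0]],"hand":[0,0,0]}' 50 | grep -E "force"; python3 tq.py;  python3 -m handwheel '{"delta_pos":[[0,0,0],[0,0,0],[0,0,0]],"rotation":[[0.035,-0.0022,-0.0662],[0.035,-0.0022,-0.0662],[0,0,0]],"hand":[0,0,0]}' 50 | grep -E "force"; python3 tq.py
```

```text
time_s: 30.22
eef_pos: [0.5496, -0.2497, 0.1199]
orientation: [0.953, -0.182, 0.241, -0.03]
contact_force: [0.8, -2.0, 3.6]
width: 0.0154
grasp_force: 49.6
q7 -1.235 turned -2.91 3.373 tz 0.086 w 0.015371144738060238 z [ 0.47  -0.031 -0.882]
contact_force: [1.2, -3.1, 4.1]
grasp_force: 49.5
q7 -1.382 turned -2.763 3.52 tz -0.321 w 0.015403691588563848 z [ 0.47  -0.032 -0.882]
contact_force: [-6.4, -1.8, 9.1]
grasp_force: 133.4
q7 -1.529 turned -2.619 3.664 tz -3.307 w 0.015190480152743137 z [ 0.468 -0.032 -0.883]
```

The stop is felt: torque 3.3 N m and rising steeply. I ease back slightly, open and retract along the dial axis.

```bash
python3 -m handwheel '{"delta_pos":[[0,0,0],[0,0,0],[0,0,0]],"rotation":[[-0.028,0.0018,0.053],[0,0,0],[0,0,0]],"hand":[0,0,0]}' 30|grep force; python3 tq.py; python3 -m handwheel '{"delta_pos":[[0,0,0],[0,0,0],[0,0,0],[-5,0,9],[-9,1,18],[-14,1,26],[-19,1,35],[-19,1,35],[0,0,30],[0,0,0],[0,0,0]],"rotation":[[0,0,0],[0,0,0],[0,0,0],[0,0,0],[0,0,0],[0,0,0],[0,0,0],[0,0,0],[0,0,0],[0,0,0],[0,0,0]],"hand":[0.7,0.7,0.7,0.7,0.7,0.7,0.7,0.7,0.7,0.7,0.7]}'
python3 - <<'E'
from fit import *
n=np.array([-.469,.029,.883]);x=np.array([.5335,-.25,.146])
# bar direction now vs. start, from wrist view
W=info("wrist");im=viewer.camera("wrist");hsv=cv2.cvtColor(im,cv2.COLOR_BGR2HSV)
m=((hsv[...,0]<18)&(hsv[...,0]>4)&(hsv[...,1]>150)&(hsv[...,2]>90)).astype(np.uint8)
c0=proj("wrist",x+.011*n,W);l=cv2.connectedComponentsWithStats(m);i=min([k for k in range(1,l[0]) if l[2][k][4]>300],key=lambda k:np.hypot(*(l[3][k]-c0)))
b=cv2.boxPoints(cv2.minAreaRect(np.argwhere(l[1]==i)[:,::-1].astype(np.float32)))
e=sorted([(b[k]+b[(k+1)%4])/2 for k in range(4)],key=lambda v:-np.hypot(*(v-b.mean(0))))[:2]
def pl(px):
    o,d=ray("wrist",px,W);return o+d*((x+.011*n-o)@n/(d@n))
u=pl(e[0])-pl(e[1]);u0=np.array([-.873,.135,-.468])
a=np.arctan2(np.cross(u0,u)@-n,u0@u);print(l[2][i],np.linalg.norm(u),"turned mod pi",a%np.pi+np.pi)
for c,P in(("scene",(.589,-.0545,.07)),("side",(.589,-.0545,.07))):
    l,s,ce=green(viewer.camera(c));q=proj(c,P);k=[i for i in range(1,len(s)) if s[i][4]>250 and np.hypot(*(ce[i]-q))<15];print(c,q.round(),s[k],ce[k].round())
    M=mask(info(c),rings(np.array([.589,-.0545,.1217]),np.array([0,0,-1.])));print("IoU",(M*(l==k[0])).sum()/np.maximum(M,l==k[0]).sum())
E
```

```text
contact_force: [-5.6, -1.8, 8.7]
grasp_force: 91.1
q7 -1.47 turned -2.677 3.607 tz -1.593 w 0.0149529017301212 z [ 0.468 -0.031 -0.883]
time_s: 32.72
eef_pos: [0.4825, -0.245, 0.2718]
orientation: [0.924, -0.295, 0.235, -0.058]
contact_force: [0.6, -0.2, -0.6]
width: 0.0596
grasp_force: 0.0
[ 311  173   32  107 1890] 0.07746699602071484 turned mod pi 3.523538419767616
scene [302. 258.] [[291 238  23  44 890]] [[302. 259.]]
IoU 0.9166878782156024
side [307. 231.] [[ 294  210   26   48 1056]] [[306. 234.]]
IoU 0.8990945640055408
```

```bash
python3 -c "
from workcell import bot
print(bot.finish_job())"
```

```text
the job is handed in; nothing more can be done
None
```

The green cup stands upside down over the free peg and I turned the timer dial clockwise until I felt its stop; the job was handed in at about 33 s of the 72 s allowed, but no verdict came back.

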